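# Line up can capacitors by size on a kitting strip

### The arm

A 6-joint arm with a two-finger parallel gripper is mounted at the origin on the work surface; the furniture and walls round the work are solid. World frame = base frame: x ahead of the robot, y to its left, z up, the work surface at z = 0. Lengths are in m, angles in rad, forces in N, time in s.
With the tool pointing down it reaches from about 0.3 to 0.825 m from the base axis. Payload 5.4 kg.
Tool frame: the origin (TCP) lies midway between the tips of the shut fingers; the grasp point (between the pads) lies 19 mm behind it; z points along the fingers, y is the direction in which the jaws open and shut (so a half turn about z gives the same grasp; the last joint's range is limited). The gripper opens to 92 mm and grips with 3 to 60 N. Pads are 20 mm wide; open, the fingers measure 128 mm over their backs; the gripper's body (75 mm by 189 mm) begins 69 mm behind the grasp point.
Start: joints at [-1.533, 0.158, 1.597, -0, 1.386, -0.21], TCP at [0.141, -0.557, 0.215] pointing down, gripper open.
Joint ranges: [-2.91, 2.91], [-0.94, 2.29], [0.18, 2.7], [-1.29, 4.43], [0.17, 2.64], [-3, 3]. Speed limits (rad/s): [2.57, 2.57, 3.14, 3.14, 3.14, 3.14].

### API

Orientations are given as a unit quaternion [w, x, y, z].
In Python, from bench import arm, viewer gives the robot as it stands. The module is installed in compiled form; this text tells all that it offers.
- The arm moves only by the tool send_rows, never from a script. Its argument "commands" is a list of rows, each an object of numbers: "tx", "ty", "tz": the shift along the tool's x, y, z in mm; "rx", "ry", "rz": the turn, a rotation vector about the tool's x, y, z in degrees; "claw": the gripper command: -1 is shut, 1 is fully open, values between are in proportion. A call has 1 to 10 rows; each row is the pose to reach, as a shift and turn from the pose commanded when the call began, along the tool's axes at that moment; what a row does not reach only later rows make up. A row lasts 1/10 s, in which the tool goes at most 50 mm and 8.59 degrees, less where a joint would pass 70% of its speed; a pose out of reach is approached as far as the arm can. A call with a gripper value outside its range is refused whole. The fingers move at their own pace and stop on an object; "grip_force" is the grip in N (left out, the last holds). Time passes only in rows, so rows that repeat a pose let the fingers close. It gives the time, the measured TCP pose, the force and the opening at its end, in the units of the state.
- arm.read_state(): the state, without advancing time (a new reading comes with each control period).
- viewer.get_image(name): name is "scene" or "side" or "wrist"; returns a dict with "pixels" (420x560x3 uint8, red, green, blue), "fx", "fy", "cx", "cy" (pixels), "distortion" ([k1, k2, p1, p2, k3] as OpenCV has them; the pictures are not rectified), "xyz" and "rotation" of the camera in the world; the wrist camera has in their place "tool_from_camera" (4x4, takes a point from camera to tool coordinates, whose origin is the TCP and whose axes are the flange's). Camera axes: x right, y down, z forward; pixel columns grow to the right and rows downward; lengths in m; the calibration is good to about 2 mm. A picture is of the moment at which its call begins: read the wrist's pose just before it. There is no depth.
- arm.finish_job(): hands the job in, once; it reports no verdict.
The state is a dict: "t": time; "joint_positions": joint angles; "qd": joint speeds; "effort": joint torques, N m; "tcp_pos": TCP position; "orientation": TCP orientation; "force": force on the tool from outside, world axes, zero at the start; "wrist_torque": the same for the moment, N m; "gripper_width": finger opening in m.
Only numpy, scipy, OpenCV 4.12 (cv2) and the standard library are available. Lean on these libraries where they do the work, as an engineer would, in place of code of your own. Each camera call takes 0.05 s, during which the arm holds its last target. There are 200 camera calls.

### The job

Stand the four can capacitors upright in order of size on the strip's four round pads, each centred on its own pad: the smallest on the pad next to the end stop with the knob, then bigger and bigger, the largest at the far end. Never tip a capacitor over, and leave the small jar where it stands.

Things in the scene. Friction and masses are not known exactly. Their poses are not given: they have to be found in the camera images.
- cap_1_mid (a point): The smallest of four loose can capacitors: an upright plain aluminium cylinder 30 mm in diameter and 46 mm tall over all (the last 5 mm are two small brass terminals on its dark top), standing on the desk with nothing taller than 10 mm within 30 mm of it on its near and far (x) sides. The point is on its axis, half-way up (23 mm above its underside); z along its axis.
- cap_2_mid (a point): The second smallest of four loose can capacitors: an upright plain aluminium cylinder 38 mm in diameter and 58 mm tall over all (the last 5 mm are two small brass terminals on its dark top), standing on the desk with nothing taller than 10 mm within 30 mm of it on its near and far (x) sides. The point is on its axis, half-way up (29 mm above its underside); z along its axis.
- cap_3_mid (a point): The second largest of four loose can capacitors: an upright plain aluminium cylinder 46 mm in diameter and 70 mm tall over all (the last 5 mm are two small brass terminals on its dark top), standing on the desk with nothing taller than 10 mm within 30 mm of it on its near and far (x) sides. The point is on its axis, half-way up (35 mm above its underside); z along its axis.
- cap_4_mid (a point): The largest of four loose can capacitors: an upright plain aluminium cylinder 54 mm in diameter and 82 mm tall over all (the last 5 mm are two small brass terminals on its dark top), standing on the desk with nothing taller than 10 mm within 30 mm of it on its near and far (x) sides. The point is on its axis, half-way up (41 mm above its underside); z along its axis.
- pad_1: One of four alike round black rubber pads, 58 mm in diameter and 3 mm thick, in a straight row at 70 mm pitch along a fixed grey strip (70 x 360 mm, 8 mm thick, lying on the desk); this one is next to one end of the row; numbers run 1 to 4 along the row, whichever end the knob stop is at. Origin: centre of its underside, 8 mm above the desk (its top is 11 mm above the desk); y points along the row from pad 1 to pad 4, x across it, z up.
- pad_2: One of four alike round black rubber pads, 58 mm in diameter and 3 mm thick, in a straight row at 70 mm pitch along a fixed grey strip (70 x 360 mm, 8 mm thick, lying on the desk); this one is in the middle of the row; numbers run 1 to 4 along the row, whichever end the knob stop is at. Origin: centre of its underside, 8 mm above the desk (its top is 11 mm above the desk); y points along the row from pad 1 to pad 4, x across it, z up.
- pad_3: One of four alike round black rubber pads, 58 mm in diameter and 3 mm thick, in a straight row at 70 mm pitch along a fixed grey strip (70 x 360 mm, 8 mm thick, lying on the desk); this one is in the middle of the row; numbers run 1 to 4 along the row, whichever end the knob stop is at. Origin: centre of its underside, 8 mm above the desk (its top is 11 mm above the desk); y points along the row from pad 1 to pad 4, x across it, z up.
- pad_4: One of four alike round black rubber pads, 58 mm in diameter and 3 mm thick, in a straight row at 70 mm pitch along a fixed grey strip (70 x 360 mm, 8 mm thick, lying on the desk); this one is next to one end of the row; numbers run 1 to 4 along the row, whichever end the knob stop is at. Origin: centre of its underside, 8 mm above the desk (its top is 11 mm above the desk); y points along the row from pad 1 to pad 4, x across it, z up.
- knob_stop: The end stop with a knob: an aluminium bar 60 mm across the strip, 14 mm along it and 30 mm tall with a round black thumb knob (26 mm) on top, 48 mm tall in all; fixed at one end of the strip, 48 mm from the centre of the nearest pad (before pad 1 or after pad 4, it varies). The other end has a plain stop of the same outline, only 10 mm tall and without a knob. Origin: centre of its underside, 8 mm above the desk.
- small_jar: A bystander to leave alone: a loose round jar, brown with a white lid, 45 mm in diameter and 52 mm tall, on the right. (Nothing on the desk is taller than the largest capacitor; a pile of papers lies right of the middle, nearer the robot.) Origin: centre of its underside.

How it is judged:
At the end, for the whole second after the job is handed in: Each capacitor stands upright (within 0.05 rad) on the pad of its rank counted from the stop with the knob (smallest nearest), its axis within 12 mm of the pad's centre, resting on the pad (height within 3 mm), at rest and let go (((horizontal distance between knob_stop and pad_1 below 0.08 m and horizontal distance between cap_1_mid and pad_1 below 0.012 m and horizontal distance between cap_2_mid and pad_2 below 0.012 m and horizontal distance between cap_3_mid and pad_3 below 0.012 m and horizontal distance between cap_4_mid and pad_4 below 0.012 m) or (horizontal distance between knob_stop and pad_4 below 0.08 m and horizontal distance between cap_1_mid and pad_4 below 0.012 m and horizontal distance between cap_2_mid and pad_3 below 0.012 m and horizontal distance between cap_3_mid and pad_2 below 0.012 m and horizontal distance between cap_4_mid and pad_1 below 0.012 m)) and height (world z) of cap_1_mid between 0.031 and 0.037 m and angle between each of cap_1_mid, cap_2_mid, cap_3_mid, cap_4_mid's own z axis and vertical below 0.05 rad and linear speed of each of cap_1, cap_2, cap_3, cap_4 below 0.01 m/s and height (world z) of cap_2_mid between 0.037 and 0.043 m and height (world z) of cap_3_mid between 0.043 and 0.049 m and height (world z) of cap_4_mid between 0.049 and 0.055 m); the robot touches nothing.
It fails at once if a capacitor is tipped by more than about 35 degrees (angle between any of cap_1_mid, cap_2_mid, cap_3_mid, cap_4_mid's own z axis and vertical above 0.6 rad).
It fails at once if the small jar is moved by more than 15 mm (distance of small_jar from where it was at the start of the episode above 0.015 m).
It also fails if it takes over 96 s, if anything falls off the work surface, if the arm or the gripper's body presses on something with over 40 N, if the wrist force passes 120 N, or if a joint passes its speed limit or range.

## Working session

There is one attempt and no reset: what is moved stays moved. The work goes in short steps, Python scripts to look and compute and a tool call to move; the robot and the scene stay as the last step left them, time stands still between calls to the robot, and variables do not carry over. Pictures are saved under pics/ and viewed, about 12 in all and at most 16, crops included, and the job is handed in when it is done.

Besides the shell and the picture viewer there is one more tool, called after "Call:" by a JSON object that holds its "method" and its "body", one argument or row to a line. send_rows: Moves the arm, as the interface text tells. Its arguments: {"type":"object","properties":{"commands":{"type":"array"},"grip_force":{"type":"number"}},"required":["commands"]}

```bash
mkdir -p pics; cat > h.py <<'E'
import numpy as np, cv2
from scipy.spatial.transform import Rotation as R
from bench import arm, viewer
def cam(im, st=None):
    K=np.array([[im['fx'],0,im['cx']],[0,im['fy'],im['cy']],[0,0,1.]]);D=np.array(im['distortion'],float)
    if 'tool_from_camera' in im:
        T=np.eye(4);q=st['orientation'];T[:3,:3]=R.from_quat([q[1],q[2],q[3],q[0]]).as_matrix();T[:3,3]=st['tcp_pos']
        T=T@np.array(im['tool_from_camera']);return K,D,T[:3,:3],T[:3,3]
    r=np.array(im['rotation'],float)
    r=r if r.shape==(3,3) else R.from_quat([r[1],r[2],r[3],r[0]]).as_matrix()
    return K,D,r,np.array(im['xyz'],float)
def onplane(c,uv,z):
    K,D,r,t=c;n=cv2.undistortPoints(np.array(uv,float).reshape(-1,1,2),K,D).reshape(-1,2)
    d=np.c_[n,np.ones(len(n))]@r.T
    return t+d*((z-t[2])/d[:,2])[:,None]
def proj(c,P):
    K,D,r,t=c;rv=cv2.Rodrigues(r.T)[0];return cv2.projectPoints(np.array(P,float).reshape(-1,1,3),rv,-r.T@t,K,D)[0].reshape(-1,2)
def snap(name,f):
    st=arm.read_state();im=viewer.get_image(name);np.save(f'pics/{f}.npy',im['pixels'])
    cv2.imwrite(f'pics/{f}.png',cv2.cvtColor(cv2.resize(im['pixels'],(784,588),interpolation=cv2.INTER_CUBIC),cv2.COLOR_RGB2BGR))
    import pickle;pickle.dump((im,st),open(f'pics/{f}.pkl','wb'));return im,st
E
python3 - <<'E'
from h import *
for n in ('scene','side','wrist'):
    im,st=snap(n,n+'0'); c=cam(im,st); print(n,c[3],c[2][:,2],im['rotation'] if 'rotation' in im else im['tool_from_camera'])
print(st)
E
```

```text
scene [0.18769126 0.52075347 0.72562391] [ 0.38638289 -0.59580603 -0.7040763 ] [ 0.10593599 -0.26953061  0.88283147 -0.36978293]
side [ 0.45373604 -0.7524025   0.51307671] [ 0.10532685  0.84764385 -0.52000592] [-0.48908933  0.86986797 -0.05772928  0.02808317]
wrist [ 0.21127934 -0.53930392  0.3852727 ] [-0.25208741 -0.06243636 -0.96568817] [[ 6.37619334e-04 -9.65598561e-01 -2.60036560e-01  7.25081193e-02]
 [ 9.99999780e-01  5.67852707e-04  3.43418772e-04 -6.84355566e-05]
 [-1.83942208e-04 -2.60036722e-01  9.65598710e-01 -1.71545877e-01]
 [ 0.00000000e+00  0.00000000e+00  0.00000000e+00  1.00000000e+00]]
{'t': 0.1, 'joint_positions': array([-1.53308707e+00,  1.59018517e-01,  1.59810103e+00, -1.56443844e-05,
        1.38621094e+00, -2.10088568e-01]), 'qd': array([ 2.24007055e-03, -1.14925173e-03, -2.61756699e-03,  9.87351783e-04,
        2.96573367e-04, -4.75427409e-05]), 'effort': array([-2.83306472e-04, -3.86503780e+01, -3.22959816e+01,  7.01813539e-02,
        3.39246460e-02, -4.78952643e-05]), 'tcp_pos': array([ 0.14098895, -0.55685668,  0.21370178]), 'orientation': array([-8.66351870e-04,  9.92333791e-01,  1.23583547e-01,  6.71393136e-05]), 'force': array([-0.96937303, -0.259706  ,  0.05922566]), 'wrist_torque': array([ 0.0461496 , -0.03045729,  0.04221519]), 'gripper_width': 0.0916928153052492}
```

View pics/scene0.png

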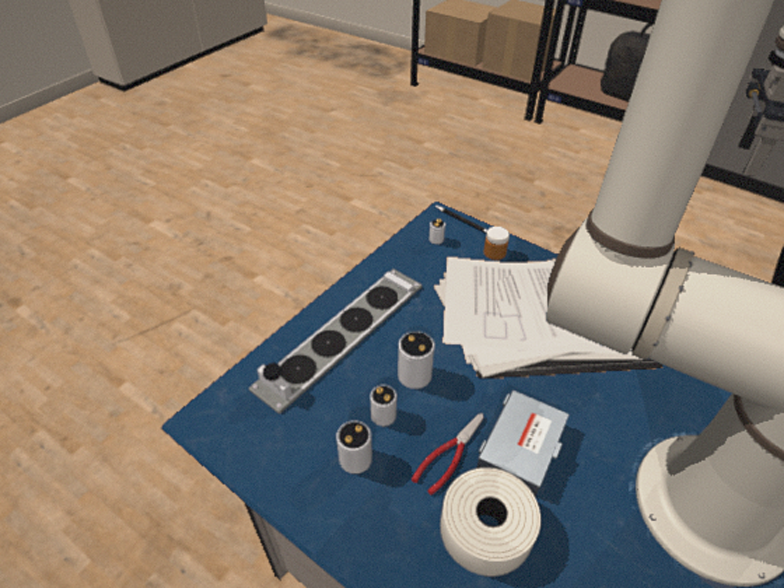

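View pics/side0.png

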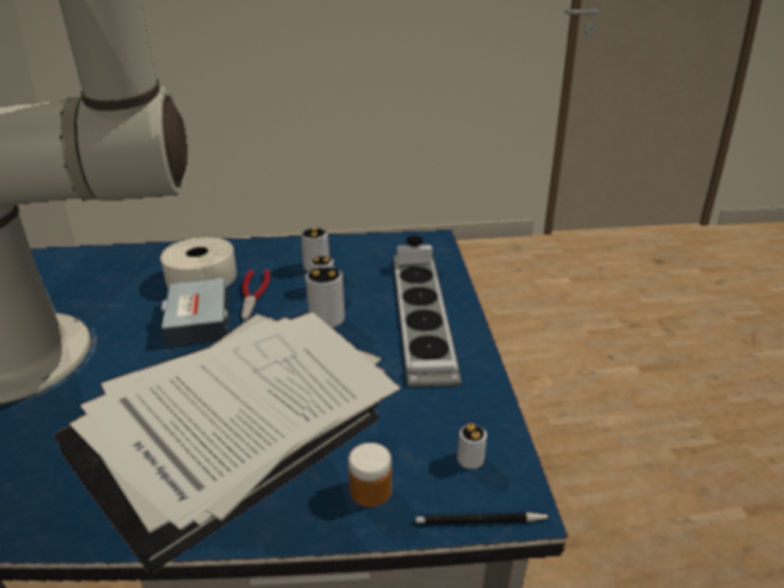

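Scene view: the knob stop is at the +y end (272,372), the pads run from (298,369) to (382,298), and the caps are at 3:(354,434), 2:(383,392), 4:(416,344), 1:(437,225). The side view agrees. I'll take coarse positions from both.

```bash
python3 - <<'E'
from h import *
import pickle
np.set_printoptions(precision=4,suppress=True)
S={'scene':dict(pads=[(298,369),(328,344),(356,320),(382,298)],c1=(437,225),c2=(383,392),c3=(354,434),c4=(416,344),jar=(497,235)),
'side':dict(pads=[(416,274),(420,297),(424,320),(429,347)],c1=(472,431),c2=(320,263),c3=(314,232),c4=(324,275),jar=(370,456))}
Z=dict(pads=.011,c1=.041,c2=.053,c3=.065,c4=.077,jar=.052)
for n in S:
    c=cam(*pickle.load(open(f'pics/{n}0.pkl','rb')))
    for k in S[n]: print(n,k,onplane(c,(np.array(S[n][k])+.5)/1.4-.5,Z[k])[:,:2].tolist())
E
```

```text
scene pads [[0.6171757793306385, 0.14238293426508336], [0.6102419232603347, 0.07431595100314248], [0.6041866264998061, 0.004361044740957554], [0.597692439917502, -0.06536695283210703]]
scene c1 [[0.6071179291754664, -0.27156477042196836]]
scene c2 [[0.46250991773559214, 0.1271729354696126]]
scene c3 [[0.4508854701149333, 0.21250273753598792]]
scene c4 [[0.46143790705233445, 0.040684458442878935]]
scene jar [[0.48912449965672533, -0.297815898975309]]
side pads [[0.6165763734947344, 0.13360832732909145], [0.6100772147348192, 0.058902220812905304], [0.6043550838439748, -0.007068290924624687], [0.5988725149801858, -0.07543369807934819]]
side c1 [[0.6076541466855241, -0.27713276446629515]]
side c2 [[0.45654699994263487, 0.11714242521832463]]
side c3 [[0.45025274310325686, 0.21016386066936765]]
side c4 [[0.46088600091112686, 0.03333574102499426]]
side jar [[0.4915482283533104, -0.3092810229142861]]
```

Call:
{"method": "send_rows", "body": {
  "commands": [
    {"tx":33,"ty":-34,"tz":-4,"rz":-7,"claw":1},
    {"tx":66,"ty":-68,"tz":-7,"rz":-14,"claw":1},
    {"tx":99,"ty":-102,"tz":-11,"rz":-21,"claw":1},
    {"tx":132,"ty":-136,"tz":-14,"rz":-28,"claw":1},
    {"tx":165,"ty":-170,"tz":-18,"rz":-35,"claw":1},
    {"tx":198,"ty":-204,"tz":-22,"rz":-42,"claw":1},
    {"tx":231,"ty":-238,"tz":-25,"rz":-49,"claw":1},
    {"tx":264,"ty":-272,"tz":-29,"rz":-56,"claw":1},
    {"tx":297,"ty":-306,"tz":-32,"rz":-63,"claw":1},
    {"tx":330,"ty":-340,"tz":-36,"rz":-70.4,"claw":1}
  ]
}}

```text
$.commands[0]: bad value
```

Call:
{"method": "send_rows", "body": {
  "commands": [
    {"tx":33,"ty":-34,"tz":-4,"rx":0,"ry":0,"rz":-7,"claw":1},
    {"tx":66,"ty":-68,"tz":-7,"rx":0,"ry":0,"rz":-14,"claw":1},
    {"tx":99,"ty":-102,"tz":-11,"rx":0,"ry":0,"rz":-21,"claw":1},
    {"tx":132,"ty":-136,"tz":-14,"rx":0,"ry":0,"rz":-28,"claw":1},
    {"tx":165,"ty":-170,"tz":-18,"rx":0,"ry":0,"rz":-35,"claw":1},
    {"tx":198,"ty":-204,"tz":-22,"rx":0,"ry":0,"rz":-42,"claw":1},
    {"tx":231,"ty":-238,"tz":-25,"rx":0,"ry":0,"rz":-49,"claw":1},
    {"tx":264,"ty":-272,"tz":-29,"rx":0,"ry":0,"rz":-56,"claw":1},
    {"tx":297,"ty":-306,"tz":-32,"rx":0,"ry":0,"rz":-63,"claw":1},
    {"tx":330,"ty":-340,"tz":-36,"rx":0,"ry":0,"rz":-70.4,"claw":1}
  ]
}}

```text
t: 1.15
tcp_pos: [0.3779, -0.145, 0.2506]
orientation: [0.0, 0.738, 0.675, 0.0]
force: [0.2, -0.1, 0.7]
gripper_width: 0.0921
```

Call:
{"method": "send_rows", "body": {
  "commands": [
    {"tx":248,"ty":130,"tz":-20,"rx":0,"ry":0,"rz":0,"claw":1},
    {"tx":248,"ty":130,"tz":-20,"rx":0,"ry":0,"rz":0,"claw":1},
    {"tx":248,"ty":130,"tz":-20,"rx":0,"ry":0,"rz":0,"claw":1},
    {"tx":248,"ty":130,"tz":-20,"rx":0,"ry":0,"rz":0,"claw":1},
    {"tx":248,"ty":130,"tz":-20,"rx":0,"ry":0,"rz":0,"claw":1},
    {"tx":248,"ty":130,"tz":-20,"rx":0,"ry":0,"rz":0,"claw":1},
    {"tx":248,"ty":130,"tz":-20,"rx":0,"ry":0,"rz":0,"claw":1}
  ]
}}

```text
t: 1.85
tcp_pos: [0.5312, 0.0908, 0.2702]
orientation: [-0.0, 0.738, 0.675, 0.0]
force: [0.5, -0.2, -0.2]
gripper_width: 0.0919
```

```bash
python3 - <<'E'
from h import *
im,st=snap('wrist','w1');print(st['tcp_pos'],st['orientation'],im['fx'],np.abs(st['qd']).max())
E
```

```text
[0.53124347 0.09083208 0.27019259] [-4.33544139e-04  7.38169462e-01  6.74615159e-01  2.11756109e-04] 311.5262042609124 0.06453245838553846
```

View pics/w1.png

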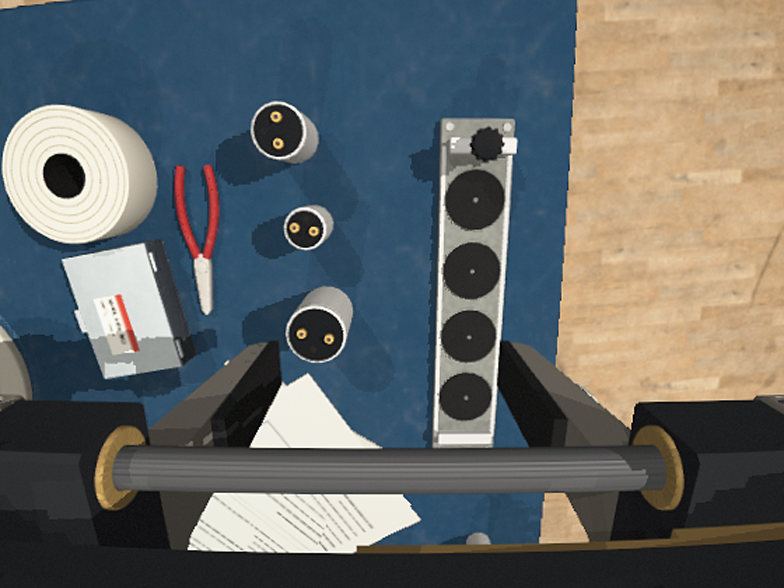

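Wrist view: knob at (487,145), with pad centre dots at (475,200), (472,271), (469,337) and (466,397). Cap tops are 3:(279,131), 2:(306,229), 4:(317,333).

```bash
python3 - <<'E'
from h import *
import pickle
np.set_printoptions(precision=4,suppress=True)
S=dict(pads=[(475,200),(472,271),(469,337),(466,397)],c2=[(306,229)],c3=[(278.5,130.5)],c4=[(317,333)])
Z=dict(pads=.011,c2=.053,c3=.065,c4=.077)
c=cam(*pickle.load(open('pics/w1.pkl','rb')))
for k in S: print(k,onplane(c,(np.array(S[k])+.5)/1.4-.5,Z[k])[:,:2].tolist())
E
python3 - <<'E'
from PIL import Image
E
python3 - <<'E'
import cv2
a=cv2.imread('pics/w1.png')
import numpy as np
p=np.load('pics/w1.npy')[60:300,170:380,::-1]
cv2.imwrite('pics/w1c.png',cv2.resize(p,None,fx=2.5,fy=2.5,interpolation=cv2.INTER_CUBIC))
E
```

```text
pads [[0.6189589725264617, 0.140955176633871], [0.6130462582069782, 0.0712161382784433], [0.6071145305179676, 0.0010605998484509993], [0.6011622183035268, -0.06825285712890944]]
c2 [[0.4605519004608204, 0.13127790353157912]]
c3 [[0.4510114317413034, 0.21421239034071002]]
c4 [[0.46245995589080957, 0.04170625087852507]]
```

View pics/w1c.png

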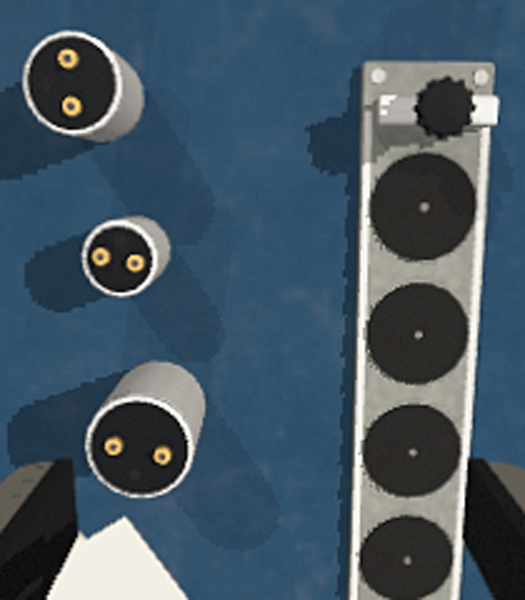

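Cap tops in the crop: 3:(69,83), 2:(120,258), 4:(138,446). These match the first readings to 1 px. The pad pitch comes out at 70 mm, so the geometry is sound. I'll pick cap 4 now.

Call:
{"method": "send_rows", "body": {
  "commands": [
    {"tx":-56,"ty":-65,"tz":120,"rx":0,"ry":0,"rz":0,"claw":1},
    {"tx":-56,"ty":-65,"tz":120,"rx":0,"ry":0,"rz":0,"claw":1},
    {"tx":-56,"ty":-65,"tz":120,"rx":0,"ry":0,"rz":0,"claw":1},
    {"tx":-56,"ty":-65,"tz":120,"rx":0,"ry":0,"rz":0,"claw":1},
    {"tx":-56,"ty":-65,"tz":120,"rx":0,"ry":0,"rz":0,"claw":1},
    {"tx":-56,"ty":-65,"tz":165,"rx":0,"ry":0,"rz":0,"claw":1},
    {"tx":-56,"ty":-65,"tz":210,"rx":0,"ry":0,"rz":0,"claw":1},
    {"tx":-56,"ty":-65,"tz":240,"rx":0,"ry":0,"rz":0,"claw":1},
    {"tx":-56,"ty":-65,"tz":252,"rx":0,"ry":0,"rz":0,"claw":1},
    {"tx":-56,"ty":-65,"tz":252,"rx":0,"ry":0,"rz":0,"claw":1}
  ],
  "grip_force": 25
}}

```text
t: 2.9
tcp_pos: [0.4615, 0.0379, 0.0191]
orientation: [0.0, 0.74, 0.673, 0.0]
force: [0.2, -0.3, 0.8]
gripper_width: 0.0918
```

Call:
{"method": "send_rows", "body": {
  "commands": [
    {"tx":0,"ty":0,"tz":0,"rx":0,"ry":0,"rz":0,"claw":0.4},
    {"tx":0,"ty":0,"tz":0,"rx":0,"ry":0,"rz":0,"claw":0.3},
    {"tx":0,"ty":0,"tz":0,"rx":0,"ry":0,"rz":0,"claw":0.2},
    {"tx":0,"ty":0,"tz":0,"rx":0,"ry":0,"rz":0,"claw":0.1},
    {"tx":0,"ty":0,"tz":0,"rx":0,"ry":0,"rz":0,"claw":-1},
    {"tx":0,"ty":0,"tz":0,"rx":0,"ry":0,"rz":0,"claw":-1},
    {"tx":0,"ty":0,"tz":0,"rx":0,"ry":0,"rz":0,"claw":-1},
    {"tx":0,"ty":0,"tz":0,"rx":0,"ry":0,"rz":0,"claw":-1}
  ]
}}

```text
t: 3.7
tcp_pos: [0.4609, 0.0381, 0.0191]
orientation: [0.0, 0.74, 0.673, 0.0]
force: [-0.6, 1.0, 5.2]
gripper_width: 0.054
```

Call:
{"method": "send_rows", "body": {
  "commands": [
    {"tx":0,"ty":0,"tz":-20,"rx":0,"ry":0,"rz":0,"claw":-1},
    {"tx":0,"ty":0,"tz":-60,"rx":0,"ry":0,"rz":0,"claw":-1},
    {"tx":0,"ty":0,"tz":-100,"rx":0,"ry":0,"rz":0,"claw":-1},
    {"tx":-24,"ty":37,"tz":-110,"rx":0,"ry":0,"rz":0,"claw":-1},
    {"tx":-48,"ty":75,"tz":-110,"rx":0,"ry":0,"rz":0,"claw":-1},
    {"tx":-72,"ty":112,"tz":-110,"rx":0,"ry":0,"rz":0,"claw":-1},
    {"tx":-90,"ty":140,"tz":-110,"rx":0,"ry":0,"rz":0,"claw":-1},
    {"tx":-96,"ty":150,"tz":-110,"rx":0,"ry":0,"rz":0,"claw":-1},
    {"tx":-96,"ty":150,"tz":-110,"rx":0,"ry":0,"rz":0,"claw":-1},
    {"tx":-96,"ty":150,"tz":-110,"rx":0,"ry":0,"rz":0,"claw":-1}
  ]
}}

```text
t: 4.7
tcp_pos: [0.5994, -0.071, 0.1273]
orientation: [-0.001, 0.74, 0.673, -0.001]
force: [-0.7, 0.1, -2.7]
gripper_width: 0.0537
```

```bash
python3 - <<'E'
from h import *
im,st=snap('wrist','w2');print(st['tcp_pos'],st['orientation'],st['force'],st['gripper_width'])
c=cam(im,st); print(proj(c,st['tcp_pos'])*1.4)
E
```

```text
[ 0.5993537  -0.07095268  0.12729337] [-1.36505774e-03  7.39656260e-01  6.72983128e-01 -6.80603558e-04] [-0.71300903  0.12731051 -2.74681018] 0.05373662209382965
[[389.86475976 361.12548447]]
```

View pics/w2.png

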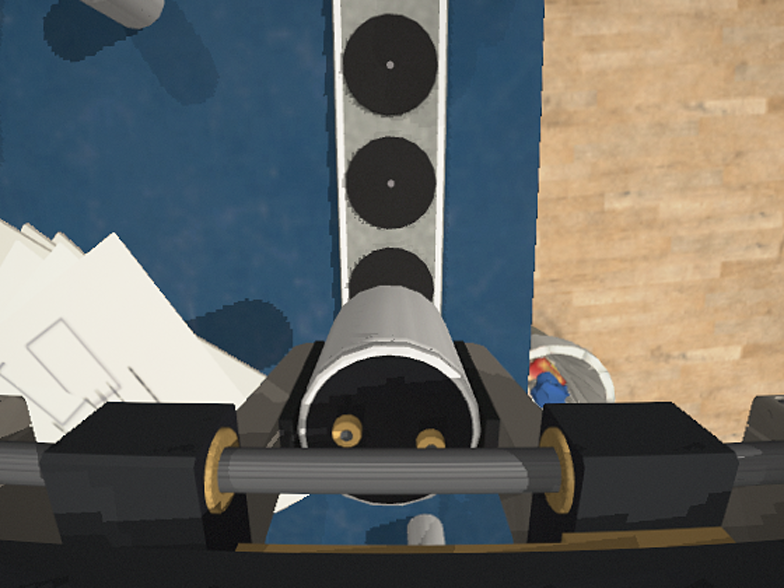

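Cap 4 is held; its rim spans rows 341 to 503 and columns 300 to 482. Pad dots are at (390,65) and (391,184), in line with the tool.

```bash
cat >> h.py <<'E'
def w(f,pts,z):
    import pickle;im,st=pickle.load(open(f'pics/{f}.pkl','rb'));return onplane(cam(im,st),(np.array(pts)+.5)/1.4-.5,z)[:,:2].round(4).tolist()
E
python3 - <<'E'
from h import *
print(w('w2',[(390,65),(391,184)],.011)); print(w('w2',[(390,341),(390,503),(300,430),(482,430)],.1273-.019+.077))
E
```

```text
[[0.6126, 0.0717], [0.6067, 0.0013]]
[[0.6022, -0.0404], [0.5972, -0.0941], [0.5731, -0.0659], [0.6266, -0.0708]]
```

Call:
{"method": "send_rows", "body": {
  "commands": [
    {"tx":-1.5,"ty":1,"tz":35,"rx":0,"ry":0,"rz":0,"claw":-1},
    {"tx":-1.5,"ty":1,"tz":65,"rx":0,"ry":0,"rz":0,"claw":-1},
    {"tx":-1.5,"ty":1,"tz":85,"rx":0,"ry":0,"rz":0,"claw":-1},
    {"tx":-1.5,"ty":1,"tz":92,"rx":0,"ry":0,"rz":0,"claw":-1},
    {"tx":-1.5,"ty":1,"tz":95,"rx":0,"ry":0,"rz":0,"claw":-1},
    {"tx":-1.5,"ty":1,"tz":96,"rx":0,"ry":0,"rz":0,"claw":-1},
    {"tx":-1.5,"ty":1,"tz":96,"rx":0,"ry":0,"rz":0,"claw":-1}
  ]
}}

```text
t: 5.45
tcp_pos: [0.6024, -0.0733, 0.034]
orientation: [0.001, 0.74, 0.673, 0.001]
force: [0.3, -0.0, -2.6]
gripper_width: 0.0536
```

Call:
{"method": "send_rows", "body": {
  "commands": [
    {"tx":1,"ty":-1.5,"tz":2,"rx":0,"ry":0,"rz":0,"claw":-1},
    {"tx":1,"ty":-1.5,"tz":3.5,"rx":0,"ry":0,"rz":0,"claw":-1},
    {"tx":1,"ty":-1.5,"tz":3.5,"rx":0,"ry":0,"rz":0,"claw":-1}
  ]
}}

```text
t: 5.75
tcp_pos: [0.6005, -0.072, 0.0302]
orientation: [0.0, 0.74, 0.673, 0.0]
force: [-1.7, 0.9, 3.4]
gripper_width: 0.0536
```

Call:
{"method": "send_rows", "body": {
  "commands": [
    {"tx":0,"ty":0,"tz":0,"rx":0,"ry":0,"rz":0,"claw":0.3},
    {"tx":0,"ty":0,"tz":0,"rx":0,"ry":0,"rz":0,"claw":0.6},
    {"tx":0,"ty":0,"tz":0,"rx":0,"ry":0,"rz":0,"claw":1},
    {"tx":0,"ty":0,"tz":0,"rx":0,"ry":0,"rz":0,"claw":1},
    {"tx":0,"ty":0,"tz":-30,"rx":0,"ry":0,"rz":0,"claw":1},
    {"tx":0,"ty":0,"tz":-75,"rx":0,"ry":0,"rz":0,"claw":1},
    {"tx":0,"ty":0,"tz":-115,"rx":0,"ry":0,"rz":0,"claw":1},
    {"tx":0,"ty":0,"tz":-120,"rx":0,"ry":0,"rz":0,"claw":1},
    {"tx":0,"ty":0,"tz":-120,"rx":0,"ry":0,"rz":0,"claw":1}
  ]
}}

```text
t: 6.65
tcp_pos: [0.6012, -0.0723, 0.1508]
orientation: [0.002, 0.74, 0.673, 0.001]
force: [-0.5, -0.5, -0.8]
gripper_width: 0.092
```

Call:
{"method": "send_rows", "body": {
  "commands": [
    {"tx":271,"ty":-177,"tz":0,"rx":0,"ry":0,"rz":0,"claw":1},
    {"tx":271,"ty":-177,"tz":0,"rx":0,"ry":0,"rz":0,"claw":1},
    {"tx":271,"ty":-177,"tz":0,"rx":0,"ry":0,"rz":0,"claw":1},
    {"tx":271,"ty":-177,"tz":0,"rx":0,"ry":0,"rz":0,"claw":1},
    {"tx":271,"ty":-177,"tz":0,"rx":0,"ry":0,"rz":0,"claw":1},
    {"tx":271,"ty":-177,"tz":0,"rx":0,"ry":0,"rz":0,"claw":1},
    {"tx":271,"ty":-177,"tz":0,"rx":0,"ry":0,"rz":0,"claw":1},
    {"tx":271,"ty":-177,"tz":0,"rx":0,"ry":0,"rz":0,"claw":1},
    {"tx":271,"ty":-177,"tz":0,"rx":0,"ry":0,"rz":0,"claw":1}
  ]
}}

```text
t: 7.55
tcp_pos: [0.4486, 0.2141, 0.1476]
orientation: [-0.0, 0.739, 0.673, -0.001]
force: [0.4, -0.8, -2.1]
gripper_width: 0.0918
```

```bash
python3 - <<'E'
from h import *
im,st=snap('wrist','w3');print(st['tcp_pos'],st['orientation'],st['joint_positions'])
E
```

```text
[0.44855245 0.21406717 0.14755508] [-4.19177406e-04  7.39291236e-01  6.73384511e-01 -1.26169669e-03] [ 2.02011411e-01  2.04903331e-02  1.88164266e+00 -6.02153433e-04
  1.24205694e+00  2.95446595e-01]
```

View pics/w3.png

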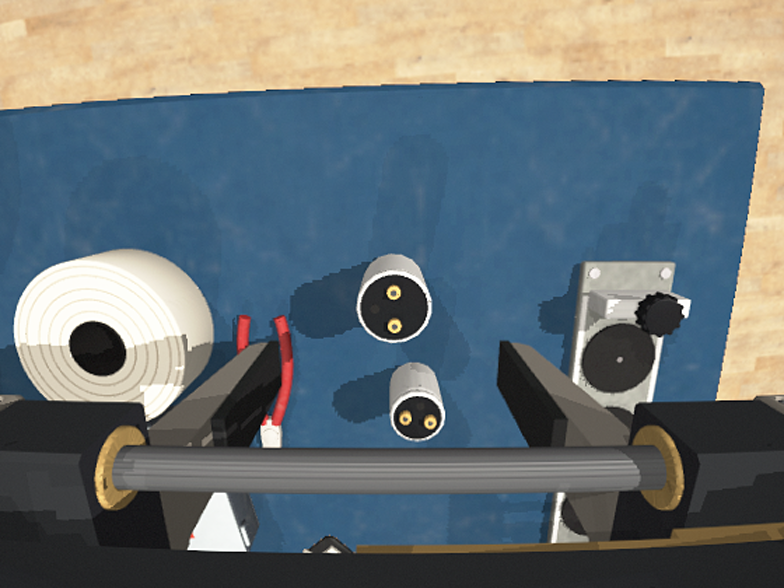

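Cap 3's top is centred at (394.5,306), cap 2's at (417,418), and the pad 1 dot is at (620,359).

```bash
python3 - <<'E'
from h import *
print(w('w3',[(394.5,306)],.065),w('w3',[(417,418)],.053),w('w3',[(620,359)],.011))
E
```

```text
[[0.4514, 0.2147]] [[0.4594, 0.1304]] [[0.6203, 0.1408]]
```

Call:
{"method": "send_rows", "body": {
  "commands": [
    {"tx":1,"ty":2.5,"tz":45,"rx":0,"ry":0,"rz":0,"claw":1},
    {"tx":1,"ty":2.5,"tz":90,"rx":0,"ry":0,"rz":0,"claw":1},
    {"tx":1,"ty":2.5,"tz":120,"rx":0,"ry":0,"rz":0,"claw":1},
    {"tx":1,"ty":2.5,"tz":130,"rx":0,"ry":0,"rz":0,"claw":0.5},
    {"tx":1,"ty":2.5,"tz":130,"rx":0,"ry":0,"rz":0,"claw":0.3},
    {"tx":1,"ty":2.5,"tz":130,"rx":0,"ry":0,"rz":0,"claw":0.15},
    {"tx":1,"ty":2.5,"tz":130,"rx":0,"ry":0,"rz":0,"claw":0},
    {"tx":1,"ty":2.5,"tz":130,"rx":0,"ry":0,"rz":0,"claw":-1},
    {"tx":1,"ty":2.5,"tz":130,"rx":0,"ry":0,"rz":0,"claw":-1},
    {"tx":1,"ty":2.5,"tz":130,"rx":0,"ry":0,"rz":0,"claw":-1}
  ]
}}

```text
t: 8.6
tcp_pos: [0.4525, 0.2155, 0.0201]
orientation: [0.0, 0.74, 0.673, 0.001]
force: [-1.8, -0.4, 6.0]
gripper_width: 0.0457
```

Call:
{"method": "send_rows", "body": {
  "commands": [
    {"tx":0,"ty":0,"tz":-20,"rx":0,"ry":0,"rz":0,"claw":-1},
    {"tx":0,"ty":0,"tz":-60,"rx":0,"ry":0,"rz":0,"claw":-1},
    {"tx":0,"ty":0,"tz":-105,"rx":0,"ry":0,"rz":0,"claw":-1},
    {"tx":-33,"ty":29,"tz":-110,"rx":0,"ry":0,"rz":0,"claw":-1},
    {"tx":-68,"ty":60,"tz":-110,"rx":0,"ry":0,"rz":0,"claw":-1},
    {"tx":-103,"ty":91,"tz":-110,"rx":0,"ry":0,"rz":0,"claw":-1},
    {"tx":-138,"ty":122,"tz":-110,"rx":0,"ry":0,"rz":0,"claw":-1},
    {"tx":-173,"ty":153,"tz":-110,"rx":0,"ry":0,"rz":0,"claw":-1},
    {"tx":-197.5,"ty":174,"tz":-110,"rx":0,"ry":0,"rz":0,"claw":-1},
    {"tx":-197.5,"ty":174,"tz":-110,"rx":0,"ry":0,"rz":0,"claw":-1}
  ]
}}

```text
t: 9.6
tcp_pos: [0.6083, -0.0015, 0.1288]
orientation: [0.001, 0.741, 0.671, -0.0]
force: [-0.3, -0.0, -1.6]
gripper_width: 0.046
```

```bash
python3 - <<'E'
from h import *
im,st=snap('wrist','w4');print(st['tcp_pos'],st['orientation'],st['force'],st['gripper_width'])
E
```

```text
[ 0.60830755 -0.00154541  0.12880034] [ 8.42256916e-04  7.41013212e-01  6.71489917e-01 -4.51285834e-05] [-0.3032548  -0.02073541 -1.592298  ] 0.04599065152868331
```

View pics/w4.png

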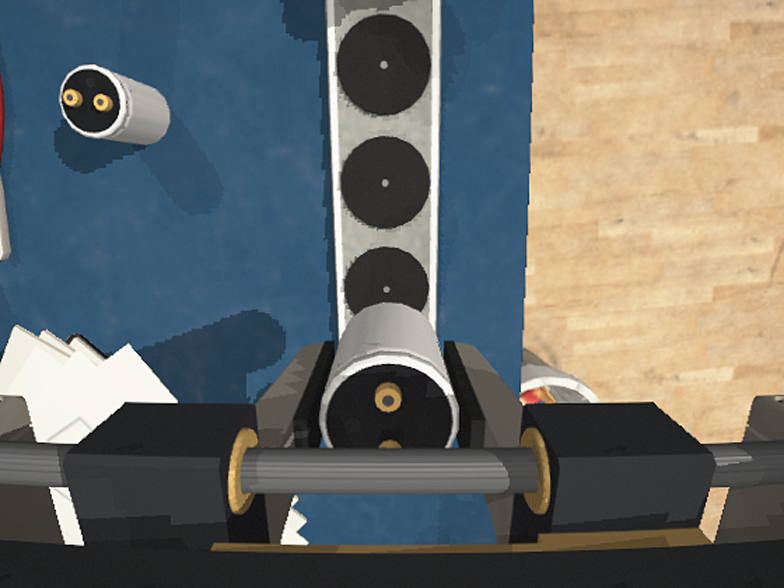

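Cap 3's rim top is at (389,351) and its sides run from 320 to 459. Pad dots 1 to 3 are at (384,65), (385,183) and (387,289).

```bash
python3 - <<'E'
from h import *
print(w('w4',[(384,65),(385,183),(387,289)],.011),w('w4',[(389,351),(320,409),(459,409)],.1737))
E
```

```text
[[0.619, 0.1414], [0.6126, 0.0714], [0.607, 0.0015]] [[0.61, 0.021], [0.5858, 0.0031], [0.6306, -0.0013]]
```

Call:
{"method": "send_rows", "body": {
  "commands": [
    {"tx":3.3,"ty":-1.3,"tz":35,"rx":0,"ry":0,"rz":0,"claw":-1},
    {"tx":3.3,"ty":-1.3,"tz":65,"rx":0,"ry":0,"rz":0,"claw":-1},
    {"tx":3.3,"ty":-1.3,"tz":85,"rx":0,"ry":0,"rz":0,"claw":-1},
    {"tx":3.3,"ty":-1.3,"tz":93,"rx":0,"ry":0,"rz":0,"claw":-1},
    {"tx":3.3,"ty":-1.3,"tz":96,"rx":0,"ry":0,"rz":0,"claw":-1},
    {"tx":3.3,"ty":-1.3,"tz":97,"rx":0,"ry":0,"rz":0,"claw":-1},
    {"tx":3.3,"ty":-1.3,"tz":97,"rx":0,"ry":0,"rz":0,"claw":-1},
    {"tx":3.3,"ty":-1.3,"tz":97,"rx":0,"ry":0,"rz":0,"claw":-1}
  ]
}}

```text
t: 10.45
tcp_pos: [0.6065, 0.0055, 0.0334]
orientation: [0.001, 0.74, 0.673, 0.001]
force: [-0.8, 0.3, -0.9]
gripper_width: 0.0455
```

Call:
{"method": "send_rows", "body": {
  "commands": [
    {"tx":-3.5,"ty":0.5,"tz":0,"rx":0,"ry":0,"rz":0,"claw":-1},
    {"tx":-3.5,"ty":0.5,"tz":1.5,"rx":0,"ry":0,"rz":0,"claw":-1},
    {"tx":-3.5,"ty":0.5,"tz":2.5,"rx":0,"ry":0,"rz":0,"claw":-1},
    {"tx":-3.5,"ty":0.5,"tz":2.5,"rx":0,"ry":0,"rz":0,"claw":-1}
  ]
}}

```text
t: 10.85
tcp_pos: [0.6064, 0.0015, 0.0311]
orientation: [0.001, 0.74, 0.673, 0.0]
force: [-3.4, -0.1, 6.8]
gripper_width: 0.0457
```

Cap 3 is seated, so I'll release it and rise.

Call:
{"method": "send_rows", "body": {
  "commands": [
    {"tx":0,"ty":0,"tz":0,"rx":0,"ry":0,"rz":0,"claw":0.2},
    {"tx":0,"ty":0,"tz":0,"rx":0,"ry":0,"rz":0,"claw":0.6},
    {"tx":0,"ty":0,"tz":0,"rx":0,"ry":0,"rz":0,"claw":1},
    {"tx":0,"ty":0,"tz":0,"rx":0,"ry":0,"rz":0,"claw":1},
    {"tx":0,"ty":0,"tz":-30,"rx":0,"ry":0,"rz":0,"claw":1},
    {"tx":0,"ty":0,"tz":-75,"rx":0,"ry":0,"rz":0,"claw":1},
    {"tx":0,"ty":0,"tz":-115,"rx":0,"ry":0,"rz":0,"claw":1},
    {"tx":0,"ty":0,"tz":-120,"rx":0,"ry":0,"rz":0,"claw":1},
    {"tx":0,"ty":0,"tz":-120,"rx":0,"ry":0,"rz":0,"claw":1}
  ]
}}

```text
t: 11.75
tcp_pos: [0.6069, 0.0019, 0.1513]
orientation: [0.001, 0.74, 0.673, 0.001]
force: [-1.0, -0.1, -1.1]
gripper_width: 0.0918
```

Call:
{"method": "send_rows", "body": {
  "commands": [
    {"tx":114,"ty":-158.5,"tz":0,"rx":0,"ry":0,"rz":0,"claw":1},
    {"tx":114,"ty":-158.5,"tz":0,"rx":0,"ry":0,"rz":0,"claw":1},
    {"tx":114,"ty":-158.5,"tz":0,"rx":0,"ry":0,"rz":0,"claw":1},
    {"tx":114,"ty":-158.5,"tz":0,"rx":0,"ry":0,"rz":0,"claw":1},
    {"tx":114,"ty":-158.5,"tz":30,"rx":0,"ry":0,"rz":0,"claw":1},
    {"tx":114,"ty":-158.5,"tz":60,"rx":0,"ry":0,"rz":0,"claw":1},
    {"tx":114,"ty":-158.5,"tz":60,"rx":0,"ry":0,"rz":0,"claw":1}
  ]
}}

```text
t: 12.45
tcp_pos: [0.4533, 0.1306, 0.084]
orientation: [-0.004, 0.739, 0.673, -0.005]
force: [-0.4, -0.4, -0.3]
gripper_width: 0.0921
```

Call:
{"method": "send_rows", "body": {
  "commands": [
    {"tx":0,"ty":0,"tz":0,"rx":0,"ry":0,"rz":0,"claw":1},
    {"tx":0,"ty":0,"tz":0,"rx":0,"ry":0,"rz":0,"claw":1}
  ]
}}

```text
t: 12.65
tcp_pos: [0.4595, 0.1304, 0.0904]
orientation: [0.0, 0.74, 0.673, 0.0]
force: [0.6, 0.5, 1.0]
gripper_width: 0.0918
```

Call:
{"method": "send_rows", "body": {
  "commands": [
    {"tx":0.5,"ty":0.5,"tz":35,"rx":0,"ry":0,"rz":0,"claw":0.6},
    {"tx":0.5,"ty":0.5,"tz":65,"rx":0,"ry":0,"rz":0,"claw":0.4},
    {"tx":0.5,"ty":0.5,"tz":77,"rx":0,"ry":0,"rz":0,"claw":0.3},
    {"tx":0.5,"ty":0.5,"tz":77,"rx":0,"ry":0,"rz":0,"claw":0.15},
    {"tx":0.5,"ty":0.5,"tz":77,"rx":0,"ry":0,"rz":0,"claw":0},
    {"tx":0.5,"ty":0.5,"tz":77,"rx":0,"ry":0,"rz":0,"claw":-0.1},
    {"tx":0.5,"ty":0.5,"tz":77,"rx":0,"ry":0,"rz":0,"claw":-0.2},
    {"tx":0.5,"ty":0.5,"tz":77,"rx":0,"ry":0,"rz":0,"claw":-1},
    {"tx":0.5,"ty":0.5,"tz":77,"rx":0,"ry":0,"rz":0,"claw":-1},
    {"tx":0.5,"ty":0.5,"tz":77,"rx":0,"ry":0,"rz":0,"claw":-1}
  ]
}}

```text
t: 13.65
tcp_pos: [0.4605, 0.131, 0.014]
orientation: [0.001, 0.74, 0.673, 0.001]
force: [-1.5, -0.7, 7.2]
gripper_width: 0.0375
```

Call:
{"method": "send_rows", "body": {
  "commands": [
    {"tx":0,"ty":0,"tz":-20,"rx":0,"ry":0,"rz":0,"claw":-1},
    {"tx":0,"ty":0,"tz":-60,"rx":0,"ry":0,"rz":0,"claw":-1},
    {"tx":0,"ty":0,"tz":-105,"rx":0,"ry":0,"rz":0,"claw":-1},
    {"tx":-10,"ty":35,"tz":-115,"rx":0,"ry":0,"rz":0,"claw":-1},
    {"tx":-22,"ty":77,"tz":-115,"rx":0,"ry":0,"rz":0,"claw":-1},
    {"tx":-34,"ty":119,"tz":-115,"rx":0,"ry":0,"rz":0,"claw":-1},
    {"tx":-42,"ty":147,"tz":-115,"rx":0,"ry":0,"rz":0,"claw":-1},
    {"tx":-45,"ty":157.3,"tz":-115,"rx":0,"ry":0,"rz":0,"claw":-1},
    {"tx":-45,"ty":157.3,"tz":-115,"rx":0,"ry":0,"rz":0,"claw":-1},
    {"tx":-45,"ty":157.3,"tz":-115,"rx":0,"ry":0,"rz":0,"claw":-1}
  ]
}}

```text
t: 14.65
tcp_pos: [0.6103, 0.072, 0.1272]
orientation: [-0.001, 0.739, 0.673, -0.001]
force: [-0.1, -0.2, -0.6]
gripper_width: 0.0375
```

```bash
python3 - <<'E'
from h import *
im,st=snap('wrist','w5');print(st['tcp_pos'],st['orientation'],st['force'],st['gripper_width'])
E
```

```text
[0.6103401  0.07198694 0.12717521] [-7.27384353e-04  7.39493711e-01  6.73162877e-01 -5.14221382e-04] [-0.08754599 -0.15412257 -0.58254242] 0.03750670619024136
```

View pics/w5.png

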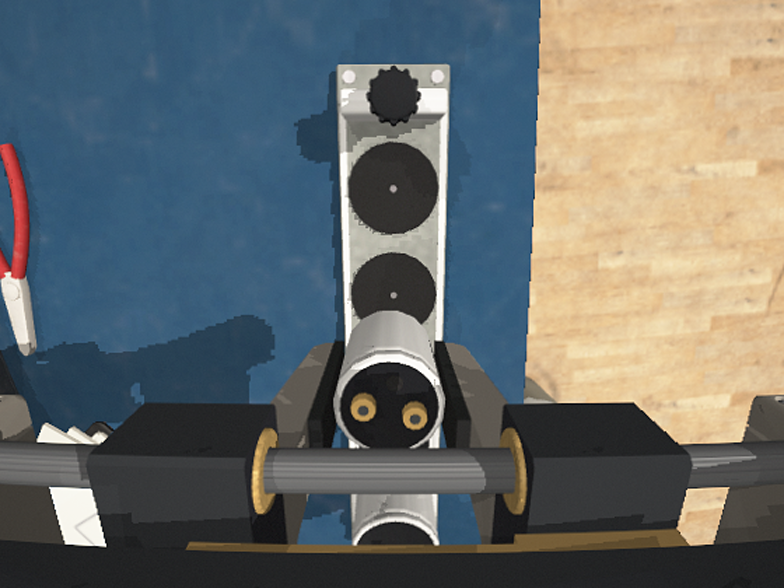

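Cap 2's rim covers rows 351 to 452 and columns 335 to 444. Pad dots 1 and 2 are at (393,189) and (393.5,295); the knob is at (394,96).

```bash
python3 - <<'E'
from h import *
print(w('w5',[(393,189),(393.5,295)],.011),w('w5',[(390,351),(390,452),(335,403),(444,403)],.1662))
E
```

```text
[[0.6188, 0.141], [0.6128, 0.071]] [[0.6121, 0.0921], [0.6086, 0.0544], [0.5919, 0.0751], [0.6285, 0.0717]]
```

Call:
{"method": "send_rows", "body": {
  "commands": [
    {"tx":-2,"ty":2.7,"tz":35,"rx":0,"ry":0,"rz":0,"claw":-1},
    {"tx":-2,"ty":2.7,"tz":70,"rx":0,"ry":0,"rz":0,"claw":-1},
    {"tx":-2,"ty":2.7,"tz":90,"rx":0,"ry":0,"rz":0,"claw":-1},
    {"tx":-2,"ty":2.7,"tz":98,"rx":0,"ry":0,"rz":0,"claw":-1},
    {"tx":-2,"ty":2.7,"tz":100,"rx":0,"ry":0,"rz":0,"claw":-1},
    {"tx":-2,"ty":2.7,"tz":100,"rx":0,"ry":0,"rz":0,"claw":-1},
    {"tx":-2,"ty":2.7,"tz":100,"rx":0,"ry":0,"rz":0,"claw":-1}
  ]
}}

```text
t: 15.4
tcp_pos: [0.6153, 0.0692, 0.0294]
orientation: [0.001, 0.74, 0.673, 0.001]
force: [0.0, 0.4, -0.3]
gripper_width: 0.0374
```

Call:
{"method": "send_rows", "body": {
  "commands": [
    {"tx":0.5,"ty":-2.3,"tz":0,"rx":0,"ry":0,"rz":0,"claw":-1},
    {"tx":0.5,"ty":-2.3,"tz":2.5,"rx":0,"ry":0,"rz":0,"claw":-1},
    {"tx":0.5,"ty":-2.3,"tz":4.3,"rx":0,"ry":0,"rz":0,"claw":-1},
    {"tx":0.5,"ty":-2.3,"tz":4.3,"rx":0,"ry":0,"rz":0,"claw":-1}
  ]
}}

```text
t: 15.8
tcp_pos: [0.6123, 0.0699, 0.025]
orientation: [0.0, 0.74, 0.673, 0.0]
force: [-4.3, -0.1, 8.7]
gripper_width: 0.0376
```

Call:
{"method": "send_rows", "body": {
  "commands": [
    {"tx":0,"ty":0,"tz":0,"rx":0,"ry":0,"rz":0,"claw":0},
    {"tx":0,"ty":0,"tz":0,"rx":0,"ry":0,"rz":0,"claw":0.5},
    {"tx":0,"ty":0,"tz":0,"rx":0,"ry":0,"rz":0,"claw":1},
    {"tx":0,"ty":0,"tz":0,"rx":0,"ry":0,"rz":0,"claw":1},
    {"tx":0,"ty":0,"tz":-30,"rx":0,"ry":0,"rz":0,"claw":1},
    {"tx":0,"ty":0,"tz":-75,"rx":0,"ry":0,"rz":0,"claw":1},
    {"tx":0,"ty":0,"tz":-120,"rx":0,"ry":0,"rz":0,"claw":1},
    {"tx":0,"ty":0,"tz":-135,"rx":0,"ry":0,"rz":0,"claw":1},
    {"tx":0,"ty":0,"tz":-135,"rx":0,"ry":0,"rz":0,"claw":1}
  ]
}}

```text
t: 16.7
tcp_pos: [0.6139, 0.0697, 0.1613]
orientation: [0.002, 0.74, 0.673, 0.002]
force: [0.3, 0.2, -0.4]
gripper_width: 0.0921
```

Call:
{"method": "send_rows", "body": {
  "commands": [
    {"tx":-342,"ty":27,"tz":0,"rx":0,"ry":0,"rz":0,"claw":1},
    {"tx":-342,"ty":27,"tz":0,"rx":0,"ry":0,"rz":0,"claw":1},
    {"tx":-342,"ty":27,"tz":0,"rx":0,"ry":0,"rz":0,"claw":1},
    {"tx":-342,"ty":27,"tz":0,"rx":0,"ry":0,"rz":0,"claw":1},
    {"tx":-342,"ty":27,"tz":0,"rx":0,"ry":0,"rz":0,"claw":1},
    {"tx":-342,"ty":27,"tz":0,"rx":0,"ry":0,"rz":0,"claw":1},
    {"tx":-342,"ty":27,"tz":0,"rx":0,"ry":0,"rz":0,"claw":1},
    {"tx":-342,"ty":27,"tz":0,"rx":0,"ry":0,"rz":0,"claw":1},
    {"tx":-342,"ty":27,"tz":0,"rx":0,"ry":0,"rz":0,"claw":1}
  ]
}}

```text
t: 17.6
tcp_pos: [0.605, -0.2731, 0.155]
orientation: [-0.003, 0.74, 0.672, -0.0]
force: [-0.6, 0.1, -0.7]
gripper_width: 0.0916
```

```bash
python3 - <<'E'
from h import *
im,st=snap('wrist','w6');print(st['tcp_pos'],st['orientation'],st['force'])
E
```

```text
[ 0.60504768 -0.27307208  0.15498509] [-2.52406045e-03  7.40293369e-01  6.72279129e-01 -3.61674595e-04] [-0.58480088  0.13529532 -0.65078433]
```

View pics/w6.png

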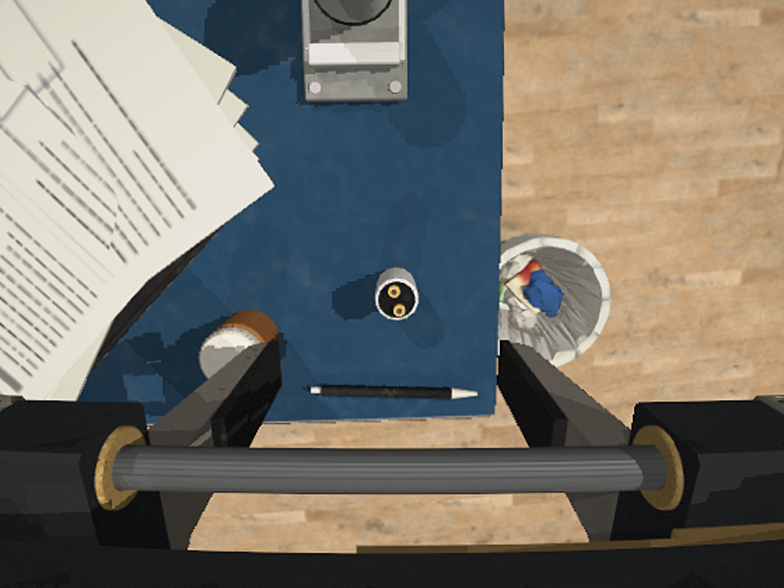

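Cap 1's top is at (397,299), the jar is near (230,350) and the pen is below the cap.

```bash
python3 - <<'E'
from h import *
print(w('w6',[(397,299)],.041),w('w6',[(231,355)],.052),w('w6',[(315,390),(475,394)],.005),w('w6',[(260,345)],.03))
E
```

```text
[[0.6093, -0.2762]] [[0.4933, -0.3019]] [[0.5358, -0.3554], [0.6649, -0.3712]] [[0.5067, -0.3042]]
```

Call:
{"method": "send_rows", "body": {
  "commands": [
    {"tx":-2.7,"ty":4.3,"tz":40,"rx":0,"ry":0,"rz":0,"claw":1},
    {"tx":-2.7,"ty":4.3,"tz":80,"rx":0,"ry":0,"rz":0,"claw":0.6},
    {"tx":-2.7,"ty":4.3,"tz":90,"rx":0,"ry":0,"rz":0,"claw":0.4},
    {"tx":-2.7,"ty":4.3,"tz":90,"rx":0,"ry":0,"rz":0,"claw":0.4},
    {"tx":-2.7,"ty":4.3,"tz":90,"rx":0,"ry":0,"rz":0,"claw":0.4}
  ]
}}

```text
t: 18.15
tcp_pos: [0.6116, -0.276, 0.07]
orientation: [0.001, 0.739, 0.673, 0.0]
force: [-0.2, -0.0, -0.7]
gripper_width: 0.0648
```

Call:
{"method": "send_rows", "body": {
  "commands": [
    {"tx":0,"ty":-2.5,"tz":35,"rx":0,"ry":0,"rz":0,"claw":0.4},
    {"tx":0,"ty":-2.5,"tz":55,"rx":0,"ry":0,"rz":0,"claw":0.3},
    {"tx":0,"ty":-2.5,"tz":61,"rx":0,"ry":0,"rz":0,"claw":0.1},
    {"tx":0,"ty":-2.5,"tz":61,"rx":0,"ry":0,"rz":0,"claw":-0.1},
    {"tx":0,"ty":-2.5,"tz":61,"rx":0,"ry":0,"rz":0,"claw":-0.2},
    {"tx":0,"ty":-2.5,"tz":61,"rx":0,"ry":0,"rz":0,"claw":-0.3},
    {"tx":0,"ty":-2.5,"tz":61,"rx":0,"ry":0,"rz":0,"claw":-0.4},
    {"tx":0,"ty":-2.5,"tz":61,"rx":0,"ry":0,"rz":0,"claw":-1},
    {"tx":0,"ty":-2.5,"tz":61,"rx":0,"ry":0,"rz":0,"claw":-1},
    {"tx":0,"ty":-2.5,"tz":61,"rx":0,"ry":0,"rz":0,"claw":-1}
  ]
}}

```text
t: 19.15
tcp_pos: [0.6093, -0.2768, 0.0092]
orientation: [0.001, 0.74, 0.673, 0.0]
force: [-0.4, 0.7, 6.0]
gripper_width: 0.0293
```

Call:
{"method": "send_rows", "body": {
  "commands": [
    {"tx":0,"ty":0,"tz":-20,"rx":0,"ry":0,"rz":0,"claw":-1},
    {"tx":0,"ty":0,"tz":-60,"rx":0,"ry":0,"rz":0,"claw":-1},
    {"tx":0,"ty":0,"tz":-105,"rx":0,"ry":0,"rz":0,"claw":-1},
    {"tx":0,"ty":0,"tz":-128,"rx":0,"ry":0,"rz":0,"claw":-1},
    {"tx":0,"ty":0,"tz":-130,"rx":0,"ry":0,"rz":0,"claw":-1},
    {"tx":0,"ty":0,"tz":-130,"rx":0,"ry":0,"rz":0,"claw":-1}
  ]
}}

```text
t: 19.75
tcp_pos: [0.6079, -0.276, 0.1369]
orientation: [-0.0, 0.74, 0.673, -0.0]
force: [0.1, 0.1, -1.0]
gripper_width: 0.0293
```

Call:
{"method": "send_rows", "body": {
  "commands": [
    {"tx":30,"ty":-2,"tz":0,"rx":0,"ry":0,"rz":0,"claw":-1},
    {"tx":75,"ty":-5,"tz":0,"rx":0,"ry":0,"rz":0,"claw":-1},
    {"tx":122,"ty":-9,"tz":0,"rx":0,"ry":0,"rz":0,"claw":-1},
    {"tx":170,"ty":-12,"tz":0,"rx":0,"ry":0,"rz":0,"claw":-1},
    {"tx":218,"ty":-16,"tz":0,"rx":0,"ry":0,"rz":0,"claw":-1},
    {"tx":266,"ty":-19,"tz":0,"rx":0,"ry":0,"rz":0,"claw":-1},
    {"tx":314,"ty":-23,"tz":0,"rx":0,"ry":0,"rz":0,"claw":-1},
    {"tx":360,"ty":-26,"tz":0,"rx":0,"ry":0,"rz":0,"claw":-1},
    {"tx":400,"ty":-29,"tz":0,"rx":0,"ry":0,"rz":0,"claw":-1},
    {"tx":416,"ty":-30,"tz":0,"rx":0,"ry":0,"rz":0,"claw":-1}
  ]
}}

```text
t: 20.75
tcp_pos: [0.615, 0.1444, 0.134]
orientation: [-0.002, 0.738, 0.674, -0.002]
force: [-0.4, -0.4, -1.1]
gripper_width: 0.0295
```

Call:
{"method": "send_rows", "body": {
  "commands": [
    {"tx":0,"ty":0,"tz":0,"rx":0,"ry":0,"rz":0,"claw":-1},
    {"tx":0,"ty":0,"tz":0,"rx":0,"ry":0,"rz":0,"claw":-1}
  ]
}}

```text
t: 20.95
tcp_pos: [0.6167, 0.1397, 0.1357]
orientation: [-0.0, 0.74, 0.673, -0.001]
force: [0.2, -0.4, -0.6]
gripper_width: 0.0294
```

```bash
python3 - <<'E'
from h import *
im,st=snap('wrist','w7');print(st['tcp_pos'],st['orientation'],st['force'],st['gripper_width'])
E
```

```text
[0.61671023 0.13970629 0.13574909] [-4.77690733e-04  7.39729757e-01  6.72902740e-01 -1.24907731e-03] [ 0.22199744 -0.43021013 -0.61219824] 0.02936204910183635
```

View pics/w7.png

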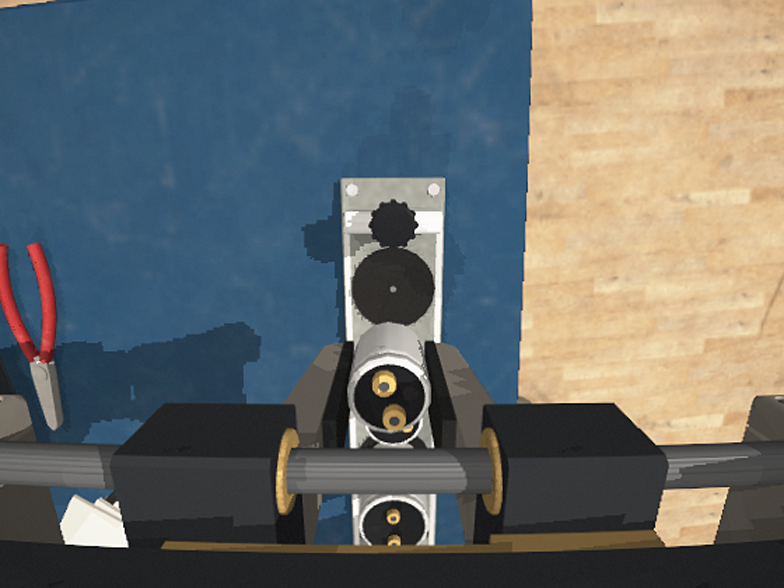

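Cap 1's rim covers rows 356 to 432 and columns 349 to 431. The pad 1 dot is at (393,289) and the knob is at (393,223). Cap 2 and cap 3 are visible behind, standing on the strip.

```bash
python3 - <<'E'
from h import *
print(w('w7',[(393,289)],.011),w('w7',[(390,356),(390,432),(349,396),(431,396)],.1675))
E
```

```text
[[0.619, 0.1407]] [[0.6181, 0.1552], [0.6153, 0.1256], [0.6022, 0.1413], [0.6311, 0.1386]]
```

Call:
{"method": "send_rows", "body": {
  "commands": [
    {"tx":0.8,"ty":0.5,"tz":40,"rx":0,"ry":0,"rz":0,"claw":-1},
    {"tx":0.8,"ty":0.5,"tz":80,"rx":0,"ry":0,"rz":0,"claw":-1},
    {"tx":0.8,"ty":0.5,"tz":103,"rx":0,"ry":0,"rz":0,"claw":-1},
    {"tx":0.8,"ty":0.5,"tz":112,"rx":0,"ry":0,"rz":0,"claw":-1},
    {"tx":0.8,"ty":0.5,"tz":113,"rx":0,"ry":0,"rz":0,"claw":-1},
    {"tx":0.8,"ty":0.5,"tz":113,"rx":0,"ry":0,"rz":0,"claw":-1},
    {"tx":0.8,"ty":0.5,"tz":113,"rx":0,"ry":0,"rz":0,"claw":-1}
  ]
}}

```text
t: 21.7
tcp_pos: [0.6197, 0.1414, 0.0264]
orientation: [0.001, 0.74, 0.673, 0.001]
force: [0.3, 0.3, -0.5]
gripper_width: 0.0291
```

Call:
{"method": "send_rows", "body": {
  "commands": [
    {"tx":-1,"ty":-0.5,"tz":2,"rx":0,"ry":0,"rz":0,"claw":-1},
    {"tx":-1,"ty":-0.5,"tz":4,"rx":0,"ry":0,"rz":0,"claw":-1},
    {"tx":-1,"ty":-0.5,"tz":6,"rx":0,"ry":0,"rz":0,"claw":-1},
    {"tx":-1,"ty":-0.5,"tz":6,"rx":0,"ry":0,"rz":0,"claw":-1}
  ]
}}

```text
t: 22.1
tcp_pos: [0.6179, 0.1408, 0.0202]
orientation: [0.0, 0.74, 0.673, 0.0]
force: [-4.6, -0.5, 10.2]
gripper_width: 0.0291
```

Cap 1 is on its pad. I'll release it, rise, and move back for a check.

Call:
{"method": "send_rows", "body": {
  "commands": [
    {"tx":0,"ty":0,"tz":0,"rx":0,"ry":0,"rz":0,"claw":-0.2},
    {"tx":0,"ty":0,"tz":0,"rx":0,"ry":0,"rz":0,"claw":0.3},
    {"tx":0,"ty":0,"tz":0,"rx":0,"ry":0,"rz":0,"claw":1},
    {"tx":0,"ty":0,"tz":0,"rx":0,"ry":0,"rz":0,"claw":1},
    {"tx":0,"ty":0,"tz":-30,"rx":0,"ry":0,"rz":0,"claw":1},
    {"tx":0,"ty":0,"tz":-75,"rx":0,"ry":0,"rz":0,"claw":1},
    {"tx":0,"ty":0,"tz":-120,"rx":0,"ry":0,"rz":0,"claw":1},
    {"tx":0,"ty":0,"tz":-170,"rx":0,"ry":0,"rz":0,"claw":1},
    {"tx":0,"ty":0,"tz":-220,"rx":0,"ry":0,"rz":0,"claw":1},
    {"tx":0,"ty":0,"tz":-250,"rx":0,"ry":0,"rz":0,"claw":1}
  ]
}}

```text
t: 23.1
tcp_pos: [0.6187, 0.1408, 0.2734]
orientation: [0.002, 0.74, 0.673, 0.002]
force: [0.4, 0.0, 0.5]
gripper_width: 0.0918
```

Call:
{"method": "send_rows", "body": {
  "commands": [
    {"tx":-45,"ty":0,"tz":0,"rx":0,"ry":0,"rz":0,"claw":1},
    {"tx":-80,"ty":0,"tz":0,"rx":0,"ry":0,"rz":0,"claw":1},
    {"tx":-80,"ty":0,"tz":0,"rx":0,"ry":0,"rz":0,"claw":1},
    {"tx":-80,"ty":0,"tz":0,"rx":0,"ry":0,"rz":0,"claw":1}
  ]
}}

```text
t: 23.5
tcp_pos: [0.6097, 0.0607, 0.268]
orientation: [-0.0, 0.74, 0.672, 0.0]
force: [0.3, -0.3, 0.2]
gripper_width: 0.0918
```

```bash
python3 - <<'E'
from h import *
im,st=snap('wrist','w8');print(st['tcp_pos'],st['orientation'],st['force'])
cv2.imwrite('pics/w8c.png',cv2.resize(im['pixels'][0:330,200:380,::-1],(324,594),interpolation=cv2.INTER_CUBIC))
E
```

```text
[0.60973804 0.06069814 0.26804313] [-3.45984184e-04  7.40157707e-01  6.72433229e-01  3.45842093e-05] [ 0.27300151 -0.27340052  0.1560093 ]
```

View pics/w8.png

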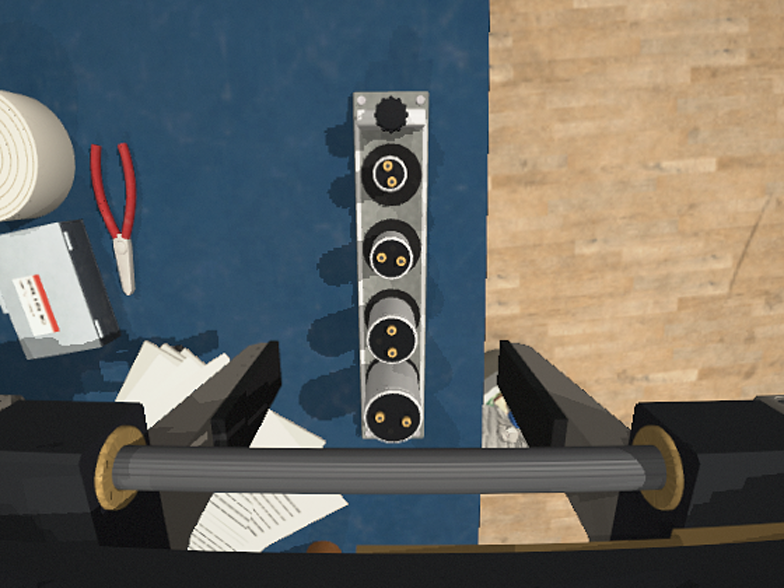

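The four caps stand in order from the knob. Their tops are at (390,174), (391.5,257), (392,340) and (393.5,417).

```bash
python3 - <<'E'
from h import *
P=[(.619,.1410),(.6128,.0712),(.6069,.0014),(.6010,-.0686)]
for uv,h,p in zip([(390,174),(391.5,257),(392,340),(393.5,417)],[.041,.053,.065,.077],P):
    q=np.array(w('w8',[uv],h+.011)[0]);print(q,(q-p)*1e3)
im,st=snap('side','s9')
E
```

```text
[0.6179 0.1412] [-1.1  0.2]
[0.6125 0.0714] [-0.3  0.2]
[ 6.062e-01 -5.000e-04] [-0.7 -1.9]
[ 0.601  -0.0699] [ 0.  -1.3]
```

View pics/s9.png

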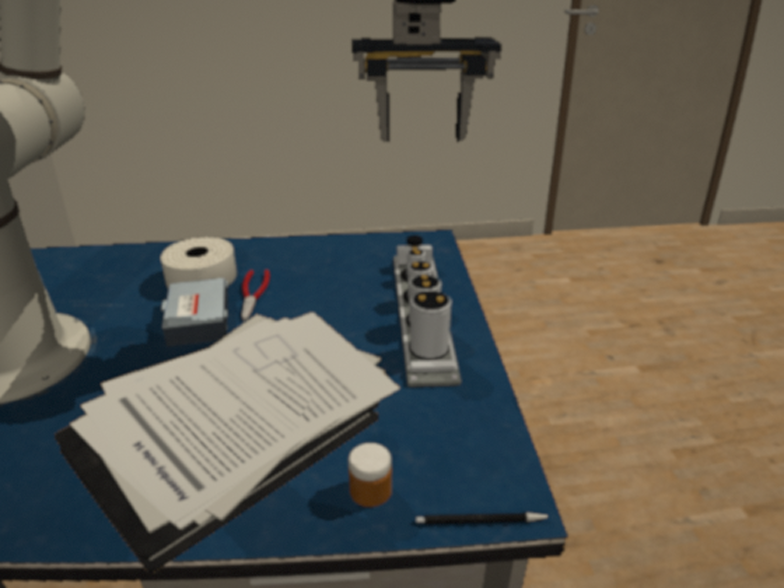

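The side view shows all four caps upright. The jar is still at (370,475) as at the start, and the gripper is clear. I'm handing in.

```bash
python3 -c "
from bench import arm
print(arm.finish_job())"
```

```text
the job is handed in; nothing more can be done
None
```

All four capacitors stand on the strip in order of size, smallest next to the knob stop (left end) and largest at the far end. I have handed the job in, about 24 s into the 96 s allowed; no verdict is reported.

- **Centring:** in the last wrist picture the axes measure about 1.1, 0.4, 2.0 and 1.3 mm from the centres of pads 1 to 4. The limit is 12 mm, and the camera calibration is good to about 2 mm.
- **Upright and seated:** the last side view shows all four standing upright. As each was lowered, the wrist force showed it touch its pad. I did not measure tilt or final height.
- **Jar and gripper:** the jar is at the same place in the image as at the start, and the open gripper is raised clear of everything.
- **Disagreements:** at the start the scene and side cameras disagreed by up to about 15 mm in y, so I used the wrist camera for positions. Measured arm positions lagged the commands by a few mm, so I corrected each placement before letting go.

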